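Weigh the grinding balls

TASK

Put the rectangular steel dish with the two steel grinding balls in it on the middle of the balance's round weighing pan. Carry it level so that neither ball spills, set it down gently, and let go.

Things in the scene. Friction and masses are not known exactly. Their poses are not given: they have to be found in the camera images.
- dish: Open rectangular dish of plain steel, about 0.16 kg, 56 mm along its x, 96 mm along its y, 34 mm high, walls and floor 3 mm thick; stands on the bench with the two balls in it. (An identical dish nearby is empty.) Origin: centre of the underside; z up. Can be gripped across its width, fingers outside the two long walls, closing along its x.
- ball_a_center (a point): Centre of the first loose steel ball in the dish, 20 mm in diameter, 33 g; it rolls freely.
- ball_b_center (a point): Centre of the second loose steel ball in the dish, the same as the first.
- balance: White laboratory balance, fixed, with a round flat steel weighing pan 136 mm across. Origin: at bench height under the pan's centre; the pan's top is 75 mm higher, nothing stands above it. Housing: 62 mm high within 100 mm along x and y; low front with display (42 mm high) out to 195 mm along -x. (The cream box with a square white plate is a stirrer.)
There are look-alikes about, which are no part of the job. Leave any blue look-alike of the dish alone.

How it is judged:
By the outcome, as a careful person would: the job done as asked, in the order asked, and still so for the second after the job is handed in, with the robot touching nothing.
It also fails if it takes over 46 s, if anything falls off the work surface, if the arm or the gripper's body presses on something with over 40 N, if the wrist force passes 120 N, or if a joint passes its speed limit or range.

ROBOT

A 6-joint arm with a two-finger parallel gripper is mounted at the origin on the work surface. World frame = base frame: x ahead of the robot, y to its left, z up, the work surface at z = 0. Lengths are in m, angles in rad, forces in N, time in s.
With the tool pointing down it reaches from about 0.35 to 0.85 m from the base axis. Payload 8.1 kg.
Tool frame: the origin (TCP) lies on the centre line of the jaws, within the pads' length; the fingertips stand 22 mm ahead of it and the grasp point (between the pads) lies 3 mm ahead of it; z points along the fingers, y is the line along which they close (so a half turn about z gives the same grasp; the last joint's range is limited). The gripper opens to 85 mm and grips with 20 to 120 N. Pads are 22 mm wide; open, the fingers measure 114 mm over their backs; the gripper's body (76 mm by 85 mm) begins 54 mm behind the grasp point. The pads swing forward as they close: fully open they stand 13 mm farther back than shut.
Start: joints at [-1.359, 0.13, 1.488, -0, 1.523, -0.085], TCP at [0.175, -0.574, 0.231] pointing down, gripper open.
Joint ranges: [-2.96, 2.96], [-0.89, 2.26], [0.02, 2.5], [-1.34, 4.48], [0, 2.73], [-2.66, 2.66]. Speed limits (rad/s): [2.39, 2.39, 2.79, 3.14, 3.14, 3.14].

INTERFACE

Orientations are given as a unit quaternion [w, x, y, z].
In Python, from cell import arm gives the robot as it stands.
- The arm moves only by the tool send_rows, never from a script. Its argument "commands" is a list that holds one entry, the list of rows, each a list of 5 numbers: the shift along the tool's x, y, z in cm, then the turn about the tool's z in rad, then the closure, from 0 (fully open) to 1 (shut). In form: [[[x, y, z, roll, grip], ...]]. A call has 1 to 12 rows; each row is the pose to reach, as a shift and turn from the pose commanded when the call began, along the tool's axes at that moment; what a row does not reach only later rows make up. A row lasts 1/10 s, in which the tool goes at most 50 mm and 8.59 degrees, less where a joint would pass 70% of its speed; a pose out of reach is approached as far as the arm can. A call with a gripper value outside its range is refused whole. The fingers move at their own pace and stop on an object; "newtons" is the grip in N (left out, the last holds). Time passes only in rows, so rows that repeat a pose let the fingers close. It gives the time, the measured TCP pose, the force, the opening and the grip force at its end, in the units of the state.
- arm.get_state(): the state, without advancing time (a new reading comes with each control period).
- arm.get_image(name): name is "scene" or "top"; returns a dict with "frame" (384x512x3 uint8, blue, green, red), "z_map" (384x512 float32, m along the optical axis (not along the pixel's ray), 0 where there is no reading), "mtx" (3x3 intrinsics, pixels), "eye" and "rotation" of the camera in the world. Camera axes: x right, y up, looking along -z (the intrinsics and any distortion apply to the point x, -y, -z); pixel columns grow to the right and rows downward; lengths in m; the calibration is good to about 2 mm. A picture is of the moment at which its call begins.
- arm.job_done(): hands the job in; it is judged then, once.
Trained networks look in a picture, given as the dict that the camera call returned (one of the last four; its "shot" number tells which), for a name from the list of things; names that differ only in an ending like _2 or _b are one class to them, and where a whole thing is asked for, a point or a joint stands for the part that bears it (a point fixed in the world has none). Each returns a list of dicts, best first, with "confidence" (0 to 1); they miss things now and then, are a little off and sometimes report something else, mostly with a low value. They report only what shows in the picture. A call takes as long as a camera call. They do not tell look-alikes from the thing itself.
- arm.cut_out(picture, name): "mask" (384x512 bool, what is visible of it) and "pixel" ([column, row] in pixels, amid what is visible of it).
- arm.place_of(picture, name): "pixel" ([column, row] in pixels: a listed point, or the origin of a listed thing).
The state is a dict: "time_s": time; "joint_positions": joint angles; "joint_velocities": joint speeds; "effort": joint torques, N m; "tool_pos": TCP position; "tool_rot": TCP orientation; "ft_force": force on the tool from outside, world axes, zero at the start; "wrist_torque": the same for the moment, N m; "width": opening from 0.0 (shut) to 1.0 (fully open); "grip_force": force on a finger pad.
Only numpy, scipy, OpenCV 4.12 (cv2) and the standard library are available. Lean on these libraries where they do the work, as an engineer would, in place of code of your own. Each camera call takes 0.05 s, during which the arm holds its last target. There are 200 camera calls.

## Working session

There is one attempt and no reset: what is moved stays moved. The work goes in short steps, Python scripts to look and compute and a tool call to move; the robot and the scene stay as the last step left them, time stands still between calls to the robot, and variables do not carry over. Pictures are saved under pics/ and viewed, at most 10 in all, crops included, and the job is handed in when it is done.

Besides the shell and the picture viewer there is one more tool, called after ">>>" as a command line: name --argument value ..., lists and objects as JSON in quotes. send_rows: Moves the arm, as the interface text tells. Its arguments: {"type":"object","properties":{"commands":{"type":"array","items":{"type":"array","items":{"type":"array","items":{"type":"number"}}}},"newtons":{"type":"number"}},"required":["commands"]}

```bash
mkdir -p pics; cat > h.py <<'E'
import numpy as np, cv2
from cell import arm
def world(im,px,z=None):
    """pixel(s) -> world by depth"""
    m=im['mtx'];px=np.atleast_2d(px).astype(int)
    d=im['z_map'][px[:,1],px[:,0]]
    c=np.stack([(px[:,0]-m[0,2])/m[0,0]*d,-(px[:,1]-m[1,2])/m[1,1]*d,-d],1)
    return (c@np.array(im['rotation']).reshape(3,3).T+im['eye'])
def cloud(im,mask):
    r,c=np.nonzero(mask&(im['z_map']>0)); return world(im,np.stack([c,r],1))
E
python3 - <<'E'
from h import *
np.set_printoptions(precision=3,suppress=True)
for v in('top','scene'):
    im=arm.get_image(v)
    cv2.imwrite(f'pics/{v}.png',cv2.resize(im['frame'],None,fx=1.5,fy=1.5))
    print(v,im.keys(),im['eye'])
    for n in('dish','ball_a_center','balance'):
        for d in arm.cut_out(im,n):
            P=cloud(im,d['mask']); print(n,'cut',round(d['confidence'],2),d['pixel'],len(P),np.median(P,0),P.min(0),P.max(0)) if len(P) else 0
        for d in arm.place_of(im,n): print(n,'pl',round(d['confidence'],2),d['pixel'],world(im,d['pixel'])[0])
s=arm.get_state();print(s)
E
```

```text
top dict_keys(['frame', 'z_map', 'mtx', 'eye', 'rotation', 'shot']) [ 0.421 -0.011  0.966]Traceback (most recent call last):
  File "<stdin>", line 9, in <module>
  File "h.py", line 10, in cloud
    r,c=np.nonzero(mask&(im['z_map']>0)); return world(im,np.stack([c,r],1))
                                                 ~~~~~^^^^^^^^^^^^^^^^^^^^^^
  File "h.py", line 8, in world
    return (c@np.array(im['rotation']).reshape(3,3).T+im['eye'])
              ~~~~~~~~~~~~~~~~~~~~~~~~~~~~~~~~^^^^^
ValueError: cannot reshape array of size 4 into shape (3,3)
```

```bash
sed -i "s/np.array(im\['rotation'\]).reshape(3,3).T/R(im).T/" h.py; cat >> h.py <<'E'
from scipy.spatial.transform import Rotation
def R(im): return Rotation.from_quat(np.roll(im['rotation'],-1)).as_matrix()
E
python3 - <<'E'
from h import *
np.set_printoptions(precision=3,suppress=True)
for v in('top','scene'):
    im=arm.get_image(v)
    cv2.imwrite(f'pics/{v}.png',cv2.resize(im['frame'],None,fx=1.5,fy=1.5))
    print(v,im['eye'])
    for n in('dish','ball_a_center','balance'):
        for d in arm.cut_out(im,n):
            P=cloud(im,d['mask'])
            if len(P): print(n,'cut',round(d['confidence'],2),d['pixel'],len(P),np.median(P,0),P.min(0),P.max(0))
        for d in arm.place_of(im,n): print(n,'pl',round(d['confidence'],2),d['pixel'],world(im,d['pixel'])[0])
s=arm.get_state();print(s)
E
```

```text
top [ 0.421 -0.011  0.966]
dish cut 0.97 [375.0, 162.0] 1230 [ 0.574 -0.319  0.007] [ 0.53  -0.373 -0.001] [ 0.612 -0.26   0.039]
dish cut 0.82 [396.0, 219.3] 1409 [ 0.435 -0.368  0.006] [ 0.382 -0.405 -0.003] [ 0.489 -0.323  0.039]
dish pl 0.81 [372.0, 162.7] [ 0.573 -0.313  0.006]
dish pl 0.65 [397.1, 220.6] [ 0.445 -0.366  0.002]
ball_a_center pl 0.41 [363.8, 158.7] [ 0.58  -0.289  0.021]
balance cut 0.8 [96.4, 177.7] 14082 [0.536 0.268 0.062] [ 0.387  0.167 -0.002] [0.7   0.403 0.081]
balance pl 0.87 [101.6, 158.9] [0.571 0.26  0.077]
scene [1.296 0.081 0.685]
dish cut 0.86 [118.1, 211.2] 1232 [ 0.572 -0.316  0.019] [ 0.511 -0.372 -0.001] [ 0.616 -0.261  0.037]
dish pl 0.63 [116.3, 213.9] [ 0.561 -0.326  0.003]
dish pl 0.57 [120.2, 181.1] [ 0.477 -0.343  0.029]
ball_a_center pl 0.51 [130.3, 217.7] [ 0.598 -0.276  0.03 ]
balance cut 0.88 [392.3, 234.6] 10315 [0.613 0.269 0.062] [ 0.386  0.166 -0.002] [0.692 0.385 0.079]
balance pl 0.87 [390.0, 247.4] [0.65 0.26 0.07]
{'time_s': 0.8, 'joint_positions': array([-1.359,  0.13 ,  1.488,  0.   ,  1.523, -0.085]), 'joint_velocities': array([ 0.001, -0.003,  0.   , -0.001, -0.001, -0.001]), 'effort': array([ -0.001, -56.925, -50.083,  -0.001,   0.001,   0.   ]), 'tool_pos': array([ 0.176, -0.574,  0.231]), 'tool_rot': array([0.   , 0.989, 0.148, 0.   ]), 'ft_force': array([-0.832, -0.13 , -0.582]), 'wrist_torque': array([ 0.019, -0.004, -0.052]), 'grip_force': 0.0, 'width': 1.0013133394294238}
```

View pics/top.png

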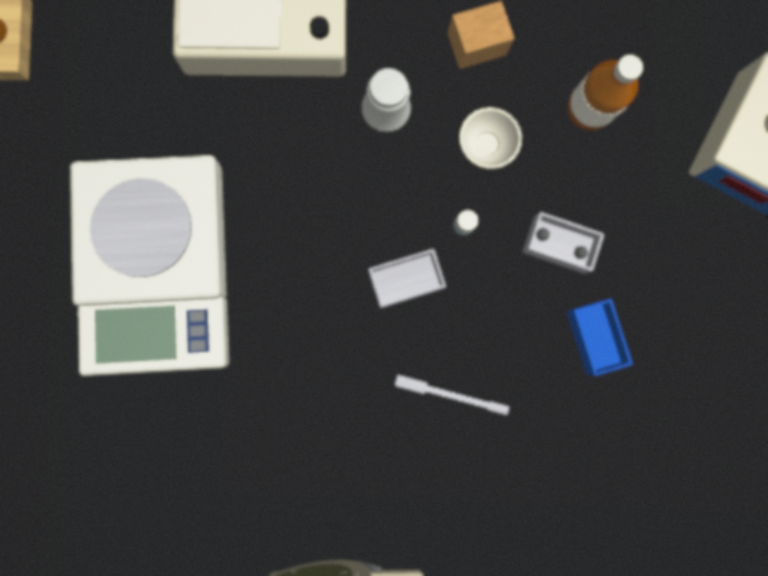

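View pics/scene.png

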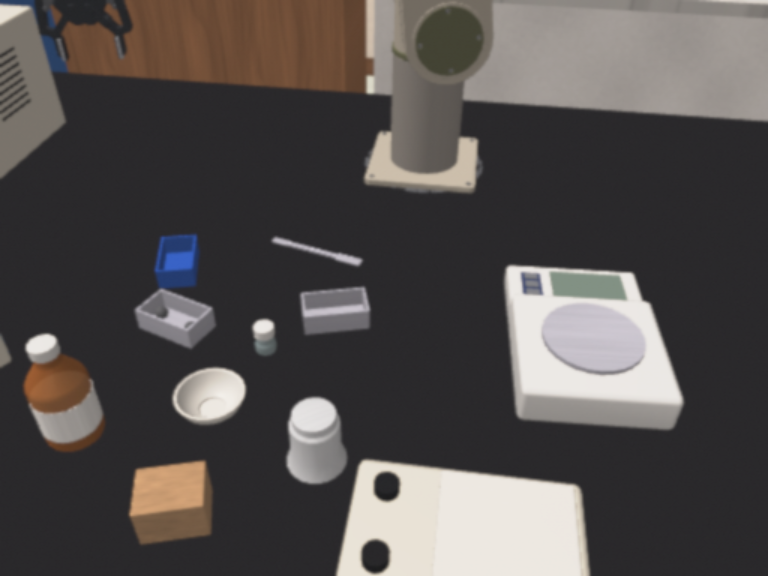

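```bash
python3 - <<'E'
from h import *
np.set_printoptions(precision=4,suppress=True)
im=arm.get_image('top'); cv2.imwrite('pics/crop.png',cv2.resize(im['frame'][120:260,230:440],None,fx=3.8,fy=3.8,interpolation=cv2.INTER_CUBIC))
r,c=np.nonzero(im['z_map']>0); P=world(im,np.stack([c,r],1))
ds=[d for d in arm.cut_out(im,'dish') if abs(d['pixel'][0]-376)<15 and abs(d['pixel'][1]-162)<15][0]
Q=cloud(im,ds['mask'])
for lo,hi in((.024,.045),(-.01,.045)):
    q=Q[(Q[:,2]>lo)&(Q[:,2]<hi)]
    rc=cv2.minAreaRect((q[:,:2]*1000).astype(np.float32)); print('rect',lo,len(q),rc,q[:,2].max())
b=[d for d in arm.cut_out(im,'balance')][0]; q=cloud(im,b['mask']); q=q[q[:,2]>.0705]
print('pan',cv2.minEnclosingCircle((q[:,:2]*1000).astype(np.float32)),(np.percentile(q,1,axis=0)+np.percentile(q,99,axis=0))/2,np.median(q[:,2]),len(q))
# image ellipse of pan rim from color: gray-purple
hsv=cv2.cvtColor(im['frame'],cv2.COLOR_BGR2HSV); print(hsv[152,94],hsv[120,94])
# obstacles: tall points
for n,m in(('tall>.06 near dish/approach',(P[:,1]<-.1)&(P[:,2]>.05)),('dishzone others',(abs(P[:,0]-.574)<.12)&(abs(P[:,1]+.316)<.12)&(P[:,2]>.015))):
    q=P[m]; H,ex,ey=np.histogram2d(q[:,0],q[:,1],bins=[np.arange(.0,1,.06),np.arange(-.8,0,.06)])
    for i,j in np.argwhere(H>5):
        k=(q[:,0]>=ex[i])&(q[:,0]<ex[i+1])&(q[:,1]>=ey[j])&(q[:,1]<ey[j+1]); print(n[:4],ex[i].round(2),ey[j].round(2),q[k,2].max().round(3),end='; ')
    print()
s=arm.get_state();print(Rotation.from_quat(np.roll(s['tool_rot'],-1)).as_matrix(),s['tool_pos'])
E
```

```text
rect 0.024 342 ((571.9693603515625, -315.04693603515625), (97.18647766113281, 57.69471740722656), 70.11885833740234) 0.038874923157728336
rect -0.01 1223 ((575.1184692382812, -321.52532958984375), (107.623046875, 68.05709075927734), 70.69319152832031) 0.038874923157728336
pan ((585.5215454101562, 276.8063049316406), 68.5141830444336) [0.5852 0.2762 0.0762] 0.07614099374956451 3525
[114   6 206] [113   5 199]
tall 0.6 -0.62 0.084; tall 0.6 -0.56 0.081; tall 0.66 -0.62 0.085; tall 0.66 -0.56 0.085; tall 0.72 -0.62 0.088; tall 0.72 -0.56 0.084; tall 0.72 -0.44 0.152; tall 0.72 -0.38 0.154; tall 0.78 -0.62 0.085; tall 0.78 -0.44 0.151; tall 0.78 -0.38 0.155; tall 0.84 -0.26 0.061; tall 0.84 -0.2 0.061; tall 0.9 -0.26 0.061; tall 0.9 -0.2 0.059; 
dish 0.42 -0.44 0.037; dish 0.42 -0.38 0.037; dish 0.48 -0.38 0.038; dish 0.54 -0.38 0.039; dish 0.54 -0.32 0.038; dish 0.6 -0.32 0.038; dish 0.66 -0.26 0.037; dish 0.66 -0.2 0.035; 
[[ 0.9563  0.2924  0.    ]
 [ 0.2924 -0.9563 -0.0001]
 [-0.      0.0001 -1.    ]] [ 0.1755 -0.5738  0.2307]
```

View pics/crop.png

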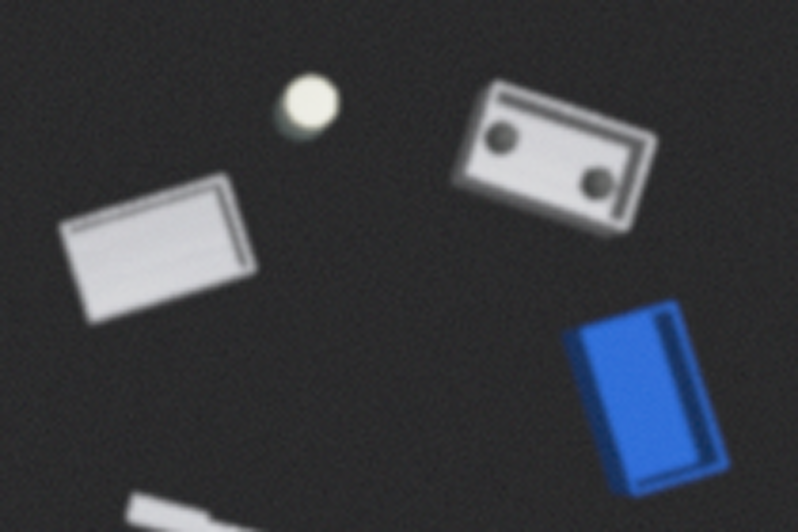

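The three candidates in the enlarged crop are the empty steel dish at (155,248), the blue dish at (645,398) and the steel dish at (555,158). The last one holds two dark balls at (500,137) and (597,183), so it is the one meant. The measured rim is 97 x 58 mm at 38 mm height, which fits. The pan is 137 mm across at z = 0.076, which also fits.

>>> send_rows --commands '[[[4,-1.2,0,-0.08,0],[8,-2.3,0,-0.16,0],[12,-3.5,0,-0.25,0],[16,-4.6,0,-0.33,0],[20,-5.8,0,-0.41,0],[24.5,-7.1,0,-0.5,0],[29,-8.4,0,-0.6,0],[33.5,-9.7,0,-0.7,0],[38,-11,0,-0.8,0],[42,-12.2,0,-0.88,0],[45.5,-13.2,0,-0.927,0],[45.5,-13.2,0,-0.927,0]]]'

```text
time_s: 2.15
tool_pos: [0.5753, -0.3109, 0.2302]
tool_rot: [-0.0, 0.817, 0.577, 0.001]
ft_force: [-0.3, -0.2, -0.3]
width: 1.003
grip_force: 0.0
```

```bash
python3 - <<'E'
from h import *
np.set_printoptions(precision=4,suppress=True)
s=arm.get_state();print(s['time_s'],s['joint_positions'],s['tool_pos']);M=Rotation.from_quat(np.roll(s['tool_rot'],-1)).as_matrix();print(M)
for v in ('scene','top'):
    im=arm.get_image(v)
    for d in arm.cut_out(im,'dish'):
        Q=cloud(im,d['mask']);q=Q[(Q[:,2]>.027)&(Q[:,2]<.045)]
        if len(q)>20: print(v,d['pixel'],cv2.minAreaRect((q[:,:2]*1000).astype(np.float32)),len(q))
E
```

```text
2.15 [-0.5747  0.2757  1.3241  0.0016  1.5417 -0.234 ] [ 0.5753 -0.3109  0.2302]
[[ 0.3342  0.9425  0.0009]
 [ 0.9425 -0.3342  0.0013]
 [ 0.0015  0.0004 -1.    ]]
scene [119.8, 177.4] ((436.2474365234375, -364.1680908203125), (99.92121124267578, 56.61292266845703), 16.333879470825195) 216
scene [118.9, 211.1] ((573.1624755859375, -316.9453125), (99.27420806884766, 57.09708786010742), 71.70613861083984) 354
scene [393.8, 233.5] ((539.5048828125, 271.35845947265625), (296.7639465332031, 198.819580078125), 3.1911280155181885) 1951
top [375.4, 162.0] ((571.87744140625, -314.943115234375), (98.46134948730469, 57.41152572631836), 71.02091979980469) 309
```

>>> send_rows --commands '[[[0,0,3,0,0],[0,0,6,0,0],[0,0,9,0,0],[0,0,11,0,0],[0,0,12,0,0],[0,0,12,0,0],[0,0,12,0,0]]]'

```text
time_s: 3.05
tool_pos: [0.5722, -0.3154, 0.112]
tool_rot: [0.001, 0.819, 0.574, 0.0]
ft_force: [0.5, 0.9, 1.1]
width: 0.999
grip_force: 0.0
```

```bash
python3 - <<'E'
from h import *
np.set_printoptions(precision=4,suppress=True)
s=arm.get_state();p=s['tool_pos'];M=Rotation.from_quat(np.roll(s['tool_rot'],-1)).as_matrix();print(p,M)
print('shift',M.T@(np.array([.5725,-.316,.026])-p)*100)
E
```

```text
[ 0.5722 -0.3154  0.112 ] [[ 0.341   0.9401  0.0012]
 [ 0.9401 -0.341  -0.0009]
 [-0.0004  0.0015 -1.    ]]
shift [-0.0442  0.042   8.6026]
```

>>> send_rows --commands '[[[0,0,2.5,0,0],[0,0,5,0,0],[0,0,7,0,0],[0,0,8,0,0],[0,0,8.5,0,0],[0,0,8.5,0,0],[0,0,8.5,0,0]]]'

```text
time_s: 3.75
tool_pos: [0.5729, -0.3151, 0.0273]
tool_rot: [0.001, 0.819, 0.574, 0.0]
ft_force: [-0.1, 0.4, 0.4]
width: 1.0
grip_force: 0.0
```

>>> send_rows --commands '[[[0,0,0,0,0.1],[0,0,0,0,0.2],[0,0,0,0,0.25],[0,0,0,0,0.3],[0,0,0,0,0.35],[0,0,0,0,0.45],[0,0,0,0,0.6],[0,0,0,0,0.6],[0,0,0,0,0.6]]]' --newtons 45

```text
time_s: 4.65
tool_pos: [0.5722, -0.3146, 0.0264]
tool_rot: [0.0, 0.819, 0.574, 0.0]
ft_force: [-1.3, 1.9, 5.4]
width: 0.628
grip_force: 46.7
```

>>> send_rows --commands '[[[0,0,-0.3,0,0.6],[0,0,-0.8,0,0.6],[0,0,-1.6,0,0.6],[0,0,-2.8,0,0.6],[0,0,-4.3,0,0.6],[0,0,-6,0,0.6],[0,0,-8,0,0.6],[0,0,-10,0,0.6],[0,0,-11.8,0,0.6],[0,0,-13,0,0.6],[0,0,-13.7,0,0.6],[0,0,-14,0,0.6]]]'

```text
time_s: 5.85
tool_pos: [0.5723, -0.3147, 0.1669]
tool_rot: [0.001, 0.819, 0.574, 0.0]
ft_force: [-0.5, 0.7, -2.9]
width: 0.63
grip_force: 47.7
```

```bash
python3 - <<'E'
from h import *
np.set_printoptions(precision=4,suppress=True)
s=arm.get_state();p=s['tool_pos'];M=Rotation.from_quat(np.roll(s['tool_rot'],-1)).as_matrix();print(p,M,s['width'],s['grip_force'],s['ft_force'],s['wrist_torque'])
print('shift to pan',M.T@(np.array([.585,.2765,p[2]])-p)*100)
im=arm.get_image('scene');cv2.imwrite('pics/lift.png',cv2.resize(im['frame'][80:300,20:300],None,fx=2.5,fy=2.5))
q=cloud(im,np.ones((384,512),bool));q=q[(q[:,2]>.0705)&(q[:,1]>.15)&(q[:,1]<.4)&(q[:,0]>.45)&(q[:,0]<.7)];print(cv2.minEnclosingCircle((q[:,:2]*1000).astype(np.float32)))
E
```

```text
[ 0.5723 -0.3147  0.1669] [[ 0.3401  0.9404  0.0012]
 [ 0.9404 -0.3401 -0.0007]
 [-0.0003  0.0013 -1.    ]] 0.629725721657846 47.65197694301605 [-0.5332  0.6613 -2.9473] [ 0.0006 -0.0173 -0.0064]
shift to pan [ 56.0235 -18.9139  -0.0422]
((586.6494750976562, 275.75750732421875), 69.79173278808594)
```

View pics/lift.png

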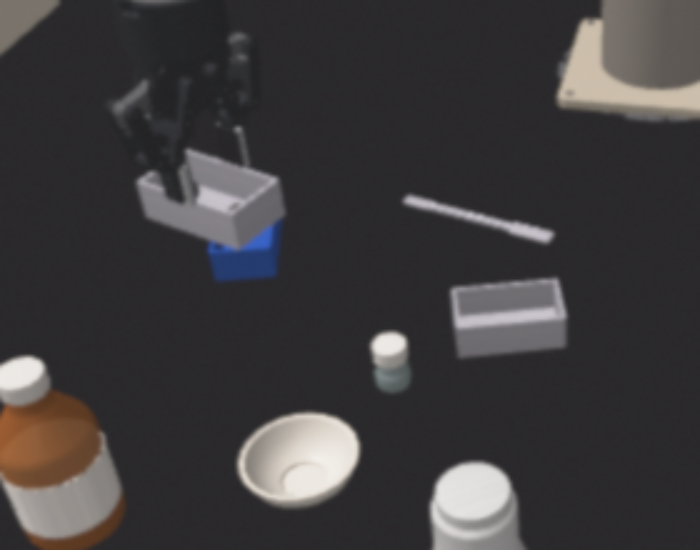

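The dish hangs level between the fingers at (210,200), and a ball is visible inside at (235,207). Now the carry.

>>> send_rows --commands '[[[0.4,-0.1,0,0,0.6],[1.1,-0.4,0,0,0.6],[2.3,-0.8,0,0,0.6],[3.8,-1.3,0,0,0.6],[5.7,-1.9,0,0,0.6],[8,-2.7,0,0,0.6],[10.6,-3.6,0,0,0.6],[13.5,-4.5,0,0,0.6],[16.3,-5.5,0,0,0.6],[19.1,-6.5,0,0,0.6],[22,-7.4,0,0,0.6],[24.8,-8.4,0,0,0.6]]]'

```text
time_s: 7.1
tool_pos: [0.5769, -0.0498, 0.1658]
tool_rot: [-0.0, 0.818, 0.575, 0.0]
ft_force: [0.1, 1.3, -2.0]
width: 0.625
grip_force: 47.7
```

>>> send_rows --commands '[[[2.8,-1,0,0,0.6],[5.7,-1.9,0,0,0.6],[8.5,-2.9,0,0,0.6],[11.4,-3.8,0,0,0.6],[14.2,-4.8,0,0,0.6],[17.1,-5.7,0,0,0.6],[19.7,-6.6,0,0,0.6],[22,-7.4,0,0,0.6],[23.9,-8,0,0,0.6],[25.5,-8.6,0,0,0.6],[26.8,-9,0,0,0.6],[27.9,-9.4,0,0,0.6]]]'

```text
time_s: 8.3
tool_pos: [0.5835, 0.2429, 0.1657]
tool_rot: [0.0, 0.818, 0.575, -0.0]
ft_force: [-0.2, 0.0, -0.9]
width: 0.625
grip_force: 47.7
```

>>> send_rows --commands '[[[0.9,-0.3,0,0,0.6],[1.7,-0.6,0,0,0.6],[2.4,-0.8,0,0,0.6],[2.9,-1,0,0,0.6],[3.2,-1.1,0,0,0.6],[3.3,-1.1,0,0,0.6],[3.3,-1.1,0,0,0.6],[3.3,-1.1,0,0,0.6],[3.3,-1.1,0,0,0.6]]]'

```text
time_s: 9.2
tool_pos: [0.5848, 0.2761, 0.1657]
tool_rot: [0.0, 0.819, 0.574, -0.0]
ft_force: [0.9, -0.4, -1.4]
width: 0.629
grip_force: 47.7
```

```bash
python3 - <<'E'
from h import *
np.set_printoptions(precision=4,suppress=True)
s=arm.get_state();p=s['tool_pos'];M=Rotation.from_quat(np.roll(s['tool_rot'],-1)).as_matrix();print(s['time_s'],p,M,s['width'],s['grip_force'],s['ft_force'],s['wrist_torque'])
print('shift tcp to pan',M.T@(np.array([.5855,.2765,p[2]])-p)*100)
im=arm.get_image('scene');cv2.imwrite('pics/carry.png',cv2.resize(im['frame'][100:300,300:500],None,fx=2.8,fy=2.8))
for d in arm.cut_out(im,'dish'):
    q=cloud(im,d['mask'])
    if q[:,1].mean()>.1:
        print(d['pixel'],np.percentile(q,[1,50,99],axis=0))
        t=np.percentile(q[:,2],99);r=q[(q[:,2]>t-.008)&(q[:,2]<t+.003)];print(cv2.minAreaRect((r[:,:2]*1000).astype(np.float32)))
E
```

```text
9.2 [0.5848 0.2761 0.1657] [[ 0.3404  0.9403  0.    ]
 [ 0.9403 -0.3404 -0.0001]
 [-0.0001  0.     -1.    ]] 0.6292923087425382 47.656105756759644 [ 0.8895 -0.3757 -1.4463] [ 0.0609 -0.0076 -0.0018]
shift tcp to pan [ 0.0602  0.0557 -0.    ]
[402.7, 194.7] [[0.5451 0.2215 0.1396]
 [0.5999 0.2719 0.1584]
 [0.6257 0.3237 0.1748]]
((584.58740234375, 273.9615478515625), (94.6317138671875, 60.67518997192383), 71.22882843017578)
```

View pics/carry.png

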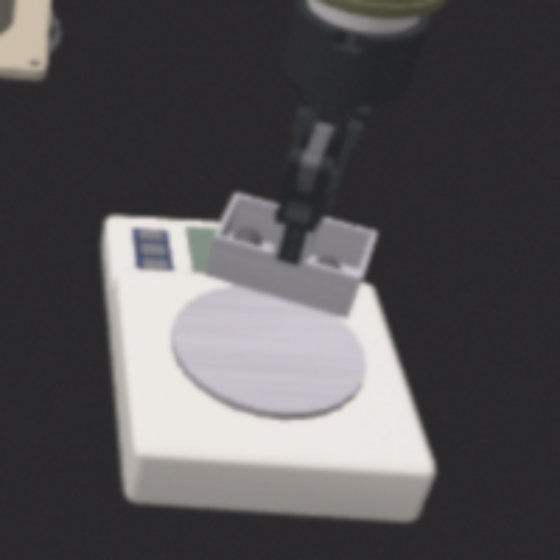

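Both balls are in the dish at (248,235) and (328,262), and it is level and centred over the pan. Now lowering.

>>> send_rows --commands '[[[0.1,0,0.3,0,0.6],[0.1,0,0.9,0,0.6],[0.2,0,1.7,0,0.6],[0.2,0,2.6,0,0.6],[0.2,0,3.5,0,0.6],[0.2,0,4.3,0,0.6],[0.2,0,5,0,0.6],[0.2,0,5.5,0,0.6],[0.2,0,5.8,0,0.6],[0.2,0,5.9,0,0.6],[0.2,0,6,0,0.6],[0.2,0,6,0,0.6]]]'

```text
time_s: 10.5
tool_pos: [0.5856, 0.2784, 0.106]
tool_rot: [0.0, 0.819, 0.574, 0.0]
ft_force: [-0.1, -0.0, -2.4]
width: 0.633
grip_force: 47.7
```

>>> send_rows --commands '[[[0,0,0.1,0,0.6],[0,0,0.15,0,0.6],[0,0,0.2,0,0.6],[0,0,0.25,0,0.6],[0,0,0.25,0,0.6],[0,0,0.25,0,0.6]]]'

```text
time_s: 11.1
tool_pos: [0.5853, 0.2783, 0.1032]
tool_rot: [-0.0, 0.819, 0.574, -0.0]
ft_force: [-0.7, -0.0, -2.5]
width: 0.634
grip_force: 47.7
```

>>> send_rows --commands '[[[0,0,0.04,0,0.6],[0,0,0.08,0,0.6],[0,0,0.1,0,0.6],[0,0,0.1,0,0.6],[0,0,0.1,0,0.6]]]'

```text
time_s: 11.6
tool_pos: [0.5854, 0.2783, 0.1022]
tool_rot: [-0.0, 0.819, 0.574, -0.0]
ft_force: [0.0, 0.1, -1.5]
width: 0.63
grip_force: 47.7
```

>>> send_rows --commands '[[[0,0,0.04,0,0.6],[0,0,0.08,0,0.6],[0,0,0.08,0,0.6],[0,0,0.08,0,0.6]]]'

```text
time_s: 12.0
tool_pos: [0.5855, 0.2783, 0.1015]
tool_rot: [0.0, 0.819, 0.574, 0.0]
ft_force: [-0.6, -0.1, -0.2]
width: 0.629
grip_force: 47.8
```

>>> send_rows --commands '[[[0,0,0.03,0,0.6],[0,0,0.05,0,0.6],[0,0,0.05,0,0.6]]]'

```text
time_s: 12.3
tool_pos: [0.5855, 0.2783, 0.1015]
tool_rot: [0.0, 0.819, 0.574, 0.0]
ft_force: [-2.8, -1.4, 4.8]
width: 0.627
grip_force: 48.5
```

The force has changed sign to +4.8 N, so the dish rests on the pan. Next I lower the grip force and open slowly.

>>> send_rows --commands '[[[0,0,0,0,0.5],[0,0,0,0,0.4],[0,0,0,0,0.34],[0,0,0,0,0.3],[0,0,0,0,0.25],[0,0,0,0,0.2],[0,0,0,0,0.1],[0,0,0,0,0],[0,0,0,0,0],[0,0,0,0,0],[0,0,0,0,0]]]' --newtons 20

```text
time_s: 13.4
tool_pos: [0.5854, 0.2783, 0.1009]
tool_rot: [-0.0, 0.819, 0.574, 0.0]
ft_force: [1.4, 0.4, 0.7]
width: 0.997
grip_force: 0.0
```

>>> send_rows --commands '[[[0,0,-0.5,0,0],[0,0,-1.5,0,0],[0,0,-3,0,0],[0,0,-5,0,0],[0,0,-7.5,0,0],[0,0,-10,0,0],[0,0,-12,0,0],[0,0,-13,0,0],[0,0,-13,0,0]]]'

```text
time_s: 14.3
tool_pos: [0.5866, 0.2788, 0.2341]
tool_rot: [0.001, 0.819, 0.574, 0.002]
ft_force: [1.2, 0.3, 0.3]
width: 0.996
grip_force: 0.0
```

```bash
python3 - <<'E'
from h import *
np.set_printoptions(precision=4,suppress=True)
s=arm.get_state();print(s['time_s'],s['tool_pos'],s['width'],s['ft_force'])
im=arm.get_image('scene');cv2.imwrite('pics/end.png',cv2.resize(im['frame'][100:300,300:500],None,fx=2.8,fy=2.8))
for d in arm.cut_out(im,'dish'):
    q=cloud(im,d['mask'])
    if q[:,1].mean()>.1:
        t=np.percentile(q[:,2],98);r=q[(q[:,2]>t-.008)&(q[:,2]<t+.003)];print(t,cv2.minAreaRect((r[:,:2]*1000).astype(np.float32)))
E
```

```text
14.3 [0.5866 0.2788 0.2341] 0.9959981917244493 [1.2099 0.3135 0.2924]
0.11043919430871771 ((585.2794189453125, 275.5838623046875), (95.58487701416016, 60.347869873046875), 70.64017486572266)
```

View pics/end.png

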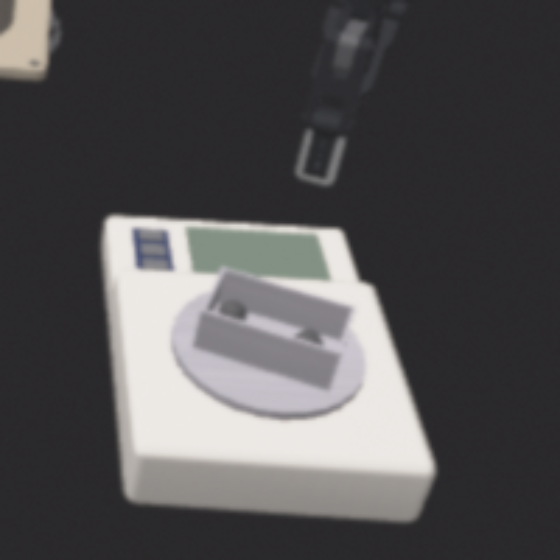

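The dish stands flat in the middle of the pan, around (270,330), with both balls in it at (233,310) and (310,335). The gripper is clear.

```bash
python3 -c "
from cell import arm
print(arm.job_done())"
```

```text
the job is handed in; nothing more can be done
None
```

The steel dish with both balls in it is on the balance pan, measured about 1 mm from the pan's centre; the gripper has let go and is clear, and the job was handed in at about 14 s.

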